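# Line up the doll family on the display ledge

## Task

Stand the four blank wooden dolls on the white display ledge in order of height, one centred on each grey felt round, with the tallest at the end beside the brush pot and the smallest at the far end. Set them down upright without dropping or tipping any, and leave the glue bottle, the tape roll and the cup where they are.

Things in the scene. Friction and masses are not known exactly. Their poses are not given: they have to be found in the camera images.
- doll_tallest: blank unpainted doll of pale wood, round, standing upright, 140 mm tall, tallest of the four: base 52 mm in diameter, narrower neck, round head 44 mm in diameter with a straight band 12 mm high centred 119 mm above its underside, the place to grip; about 170 g. Origin: centre of its underside, z up along its axis (turned about z at random, which cannot be seen)
- doll_second: blank unpainted doll of pale wood, round, standing upright, 115 mm tall, second of the four: base 46 mm in diameter, narrower neck, round head 40 mm in diameter with a straight band 12 mm high centred 96 mm above its underside, the place to grip; about 110 g. Origin: centre of its underside, z up along its axis (turned about z at random, which cannot be seen)
- doll_third: blank unpainted doll of pale wood, round, standing upright, 92 mm tall, third of the four: base 40 mm in diameter, narrower neck, round head 36 mm in diameter with a straight band 12 mm high centred 75 mm above its underside, the place to grip; about 70 g. Origin: centre of its underside, z up along its axis (turned about z at random, which cannot be seen)
- doll_smallest: blank unpainted doll of pale wood, round, standing upright, 70 mm tall, smallest of the four: base 36 mm in diameter, narrower neck, round head 32 mm in diameter with a straight band 12 mm high centred 55 mm above its underside, the place to grip; about 45 g. Origin: centre of its underside, z up along its axis (turned about z at random, which cannot be seen)
- ledge: fixed white display ledge, 100 mm deep (x) and 300 mm long (y), top 15 mm above the table, with a dark wooden lip (10 mm thick, 24 mm high over the table) along its +x long side. On its centre line lie four flat grey felt rounds, 58 mm in diameter, at y = -108, -36, +36 and +108 mm, x = 0. Origin: centre of its underside; its yaw varies by up to 0.2 rad
- brush_pot: black pot holding paint brushes, 68 mm in diameter, brushes up to 165 mm high, fixed to the table just past one end of the ledge, about 200 mm from its centre, on its +y or its -y end by chance; past the other end, at the mirrored place, stands a fixed flat round metal tin 69 mm in diameter, 40 mm high. Origin: centre of its underside
- glue: loose yellow glue bottle with a red cap, not to be moved, 42 mm in diameter, 88 mm tall; origin: centre of its underside
- tape: loose roll of clear tape lying flat, not to be moved, 72 mm in diameter, 24 mm high; origin: centre of its underside
- cup: loose white cup, not to be moved, 66 mm in diameter at the rim, 75 mm tall; origin: centre of its underside
Not all that is in view belongs to the job. What is shaped like the brush_pot but purple is not meant.

How it is judged:
By the outcome, as a careful person would: the job done as asked, in the order asked, and still so for the second after the job is handed in, with the robot touching nothing.
It also fails if it takes over 96 s, if anything falls off the work surface, if the arm or the gripper's body presses on something with over 40 N, if the wrist force passes 120 N, or if a joint passes its speed limit or range.

## Robot

A 7-joint arm with a two-finger parallel gripper is mounted at the origin on the work surface. World frame = base frame: x ahead of the robot, y to its left, z up, the work surface at z = 0. Lengths are in m, angles in rad, forces in N, time in s.
With the tool pointing down it reaches from about 0.425 to 0.95 m from the base axis. Payload 4.7 kg.
Tool frame: the origin (TCP) lies between the finger pads; the fingertips stand 25 mm ahead of it and the grasp point (between the pads) lies 6 mm ahead of it; x points along the fingers, z is the direction in which the jaws open and shut, and the axes are right-handed (so a half turn about x gives the same grasp; the last joint's range is limited). The gripper opens to 85 mm and grips with 20 to 120 N. Pads are 22 mm wide; open, the fingers measure 114 mm over their backs; the gripper's body (76 mm by 85 mm) begins 54 mm behind the grasp point. The pads swing forward as they close: fully open they stand 13 mm farther back than shut.
Start: joints at [1.075, 0.469, -0.049, 1.532, 0.024, 1.141, -0.082], TCP at [0.304, -0.603, 0.256] pointing down, gripper open.
Joint ranges: [-2.59, 2.59], [-0.33, 1.99], [-1.39, 1.29], [0.1, 2.45], [-1.04, 4.18], [0.21, 1.99], [-2.66, 2.66]. Speed limits (rad/s): [2.57, 2.57, 3.14, 3.14, 3.14, 3.14, 3.14].

## Interface

Orientations are given as a 3x3 rotation matrix whose columns are the frame's x, y, z axes.
In Python, from rig import * gives the robot as it stands. Calls block until the motion is done:
- movep(position, orientation): joint-space move of the TCP to a pose.
- move_l(position, attitude=None, feed=0.15, until_force=None): straight line of the TCP; attitude=None keeps the orientation; feed is the mean speed in m/s. With until_force (N) it stops when the force on the tool has changed by that much, and returns True; else False.
- move_joints(angles): joint-space move.
- command_gripper(opening, newtons=None): finger opening in m; newtons is the grip in N (None keeps the last); returns when the fingers have stopped.
- sleep(seconds).
- inverse_kinematics(position, orientation): joint angles nearest the present ones, or None.
- sense(): the state.
- camera(name): name is "scene" or "top"; returns (picture, depth): 400x640x3 uint8, red, green, blue; 400x640 float32, m along the optical axis (not along the pixel's ray), 0 where there is no reading.
- camera_params(name): a dict with "K" (3x3 intrinsics, pixels), "position" and "rotation" of the camera in the world. Camera axes: x right, y down, z forward; pixel columns grow to the right and rows downward; lengths in m; the calibration is good to about 2 mm. A picture is of the moment at which its call begins. camera_params takes no time and is no camera call.
A pose or a line that the arm cannot do raises Unreachable and nothing moves.
- finish_job(): hands the job in, once; it reports no verdict.
The state is a dict: "time_s": time; "joint_pos": joint angles; "qd": joint speeds; "joint_efforts": joint torques, N m; "position": TCP position; "tcp_rot": TCP orientation; "wrist_force": force on the tool from outside, world axes, zero at the start; "ft_torque": the same for the moment, N m; "finger_gap": finger opening in m.
Only numpy, scipy, OpenCV 4.12 (cv2) and the standard library are available. Lean on these libraries where they do the work, as an engineer would, in place of code of your own. Each camera call takes 0.05 s, during which the arm holds its last target. There are 200 camera calls.

## Working session

There is one attempt and no reset: what is moved stays moved. The work goes in short steps, each a Python script; the robot and the scene stay as the last script left them, time stands still between calls to the robot, and variables do not carry over. Pictures are saved under pics/ and viewed, about 12 in all and at most 16, crops included, and the job is handed in when it is done.

```bash
mkdir -p pics && python3 - <<'E'
from rig import *
import cv2,numpy as np
for n in("scene","top"):
    p,d=camera(n);np.savez(f"pics/{n}.npz",p=p,d=d)
    cv2.imwrite(f"pics/{n}1.png",cv2.cvtColor(p,cv2.COLOR_RGB2BGR))
    c=camera_params(n);print(n,c["K"],c["position"],c["rotation"])
print(sense()["time_s"],sense()["tcp_rot"])
E
```

```text
scene [[370.65723021   0.         319.3293776 ]
 [  0.         370.65723021 195.43594857]
 [  0.           0.           1.        ]] [0.87819096 0.38884742 0.68410696] [[-0.79813712  0.45393622 -0.3961301 ]
 [ 0.60247186  0.6037454  -0.52203367]
 [ 0.00219174 -0.65531169 -0.7553554 ]]
top [[381.56090852   0.         320.40764346]
 [  0.         381.56090852 203.9731065 ]
 [  0.           0.           1.        ]] [ 0.4571064  -0.05380244  1.01189501] [[ 0.01500124 -0.997304    0.071831  ]
 [-0.99975772 -0.01380325  0.01714535]
 [-0.01610762 -0.0720708  -0.99726944]]
0.1 [[-8.50680508e-04  8.92981812e-01  4.50091947e-01]
 [ 1.57659241e-03  4.50092748e-01 -8.92980421e-01]
 [-9.99998395e-01 -5.00294922e-05 -1.79075347e-03]]
```

View pics/scene1.png

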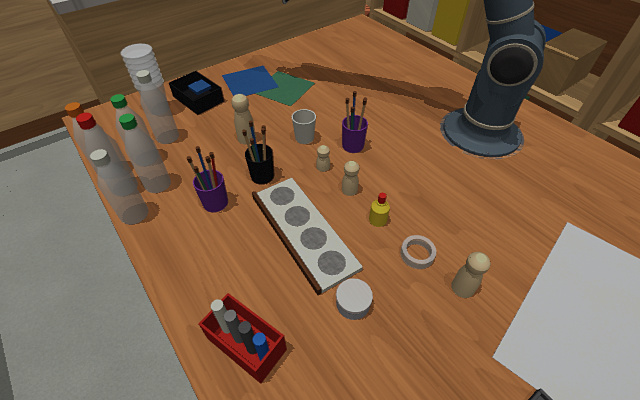

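View pics/top1.png

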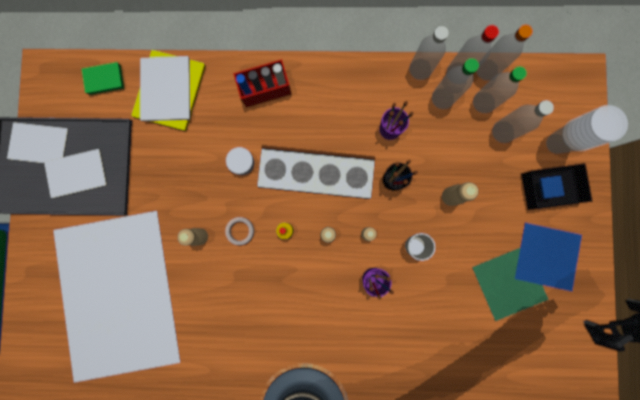

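The scene view shows four dolls at about (243,118), (323,158), (350,177) and (471,275). The black pot is at (259,163), and the ledge has four rounds with the tin at its other end. In the top view the dolls are at (460,193), (370,234), (329,235) and (190,237), and the rounds run from (275,169) to (357,178). I'll localise these from the two views.

```bash
cat > loc.py <<'E'
from rig import *
import cv2,numpy as np
from scipy.optimize import least_squares
def cloud(n,d):
    c=camera_params(n);v,u=np.mgrid[:400,:640];K=c["K"]
    P=np.stack([(u-K[0,2])/K[0,0]*d,(v-K[1,2])/K[1,1]*d,d],-1)
    W=P@np.array(c["rotation"]).T+c["position"];W[d<=0]=np.nan
    return W
def plane(n,uv,z):
    c=camera_params(n);r=np.array(c["rotation"])@np.linalg.solve(c["K"],[uv[0],uv[1],1.]);p=np.array(c["position"])
    return (p+r*(z-p[2])/r[2])[:2]
SP=dict(tallest=(.140,.119,.022,.026),second=(.115,.096,.020,.023),third=(.092,.075,.018,.020),smallest=(.070,.055,.016,.018))
def circ(P,r):
    f=lambda c:np.hypot(*(P-c).T)-r
    return least_squares(f,P.mean(0),loss="soft_l1",f_scale=.002).x
def felts(n,p):
    h=cv2.cvtColor(p,cv2.COLOR_RGB2HSV);m=((h[...,1]<60)&(h[...,2]<160)&(h[...,2]>60)).astype(np.uint8)
    out=[]
    for c in cv2.findContours(m,cv2.RETR_LIST,cv2.CHAIN_APPROX_NONE)[0]:
        if 200<cv2.contourArea(c)<900 and len(c)>5:
            (x,y),(a,b),_=cv2.fitEllipse(c)
            w=plane(n,(x,y),.015)
            if abs(cv2.contourArea(c)/(np.pi*a*b/4)-1)<.12: out.append([x,y,a,b,*w])
    return np.array(out)
E
python3 - <<'E'
from loc import *
np.set_printoptions(precision=4,suppress=True)
D={n:np.load(f"pics/{n}.npz") for n in("scene","top")}
C={n:cloud(n,D[n]["d"]) for n in D}
for n in D: print(n,"felt\n",felts(n,D[n]["p"]))
W=C["top"]
for nm,(u,v) in dict(dolls=(470,191),b=(370,234),c=(329,235),d=(186,237),pot=(397,177),tin=(239,161),glue=(284,231),tape=(239,231),cup=(421,247)).items():
    s=W[v-3:v+4,u-3:u+4].reshape(-1,3);s=s[np.nanargmax(s[:,2])]
    print(nm,s)
    best=min(SP,key=lambda k:abs(SP[k][0]-s[2]))
    for n in D:
        Q=C[n].reshape(-1,3);Q=Q[np.hypot(*(Q[:,:2]-s[:2]).T)<.05];zm=np.nanmax(Q[:,2])
        if len(nm)>1 and nm!="dolls": print("  ",n,zm,Q[Q[:,2]>.02].mean(0));continue
        H,b,r,rb=SP[best]
        band=Q[abs(Q[:,2]-b)<.009][:,:2];base=Q[(Q[:,2]>.003)&(Q[:,2]<.02)][:,:2]
        print("  ",n,best,zm,len(band),circ(band,r) if len(band)>4 else 0,len(base),circ(base,rb) if len(base)>4 else 0)
E
```

```text
scene felt
 [[331.386  262.4535  23.9075  27.8772   0.6178   0.0877]
 [417.7582 253.7545  20.7261  27.039    0.4596   0.1806]
 [417.3064 254.2222  26.3764  33.0867   0.4612   0.1808]
 [313.14   237.8515  21.8388  26.3684   0.6116   0.0158]
 [296.8224 215.747   19.6598  24.9644   0.6053  -0.0555]
 [281.8    195.5185  17.7024  24.2241   0.5991  -0.1272]
 [140.2047 147.1829  27.0581  42.8691   0.8089  -0.5003]
 [303.739  125.4977  22.0367  35.8272   0.4035  -0.3115]
 [422.0602  13.1182  30.7162  33.2294  -0.4226  -0.6201]]
top felt
 [[415.2499 246.1726  15.592   17.4593   0.4228  -0.2838]
 [420.3024 246.2647  25.7667  27.8311   0.4228  -0.2969]
 [240.0009 231.2832  20.9248  22.4596   0.4544   0.1725]
 [240.0928 231.2833  24.1783  25.8029   0.4544   0.1723]
 [356.4196 177.2709  21.3226  21.6201   0.6006  -0.1303]
 [329.1378 174.5135  21.3388  21.6862   0.607   -0.0585]
 [301.8811 171.7013  21.1364  21.628    0.6136   0.0135]
 [274.791  168.898   21.2355  21.3753   0.6202   0.0853]
 [457.6062  74.976   18.7823  22.5208   0.8792  -0.3978]
 [523.6356  32.2302  15.8875  21.6198   0.9986  -0.
[... 759 characters left out ...]
[0.4408 0.2833] 241 [0.4444 0.2713]
pot [ 0.5847 -0.2062  0.1687]
   scene 0.1622153590754688 [ 0.5986 -0.2173  0.0775]
   top 0.1686773327122607 [ 0.5946 -0.2225  0.0899]
tin [0.6344 0.1787 0.0458]
   scene 0.04282072098347156 [0.6383 0.1802 0.0383]
   top 0.047446402195665316 [0.638  0.1742 0.0415]
glue [0.4568 0.0559 0.0927]
   scene 0.08897388681098839 [0.4644 0.0622 0.0529]
   top 0.09272597404685068 [0.4598 0.0513 0.0617]
tape [0.455  0.1855 0.0049]
   scene 0.02713042378142838 [0.4549 0.1764 0.023 ]
   top 0.030177848367872184 [0.4575 0.1729 0.0255]
cup [ 0.4134 -0.3056  0.0178]
   scene 0.07605142613695781 [ 0.4173 -0.295   0.0542]
   top 0.08063706211031829 [ 0.4218 -0.2993  0.0558]
```

Averaging the two views, which agree to about 3 mm, gives usable positions. The pot is at the −y end, so the tallest doll goes on the round at (0.600, −0.129). Next I check reachability and then move the tallest doll.

```bash
cat > job.py <<'E'
from loc import *
PICK=dict(tallest=(.5554,-.3804),second=(.4385,.2837),third=(.4493,-.0566),smallest=(.4525,-.1607))
F=[(.5999,-.1288),(.6062,-.0570),(.6126,.0147),(.6190,.0865)]
PLACE=dict(zip(SP,F))
zt=np.array([.9961,-.0885,0]);zt/=np.linalg.norm(zt);xt=np.array([0,0,-1.])
def Rot(s): return np.column_stack([xt,np.cross(s*zt,xt),s*zt])
R=Rot(-1); ZT=.33; DZ=.003   # TCP is DZ above band centre (nominal 6 mm less the pad swing)
def log(t): s=sense();print(t,round(s["time_s"],2),np.round(s["position"],4),np.round(s["wrist_force"],1),round(s["finger_gap"],4),flush=True)
def pick(n):
    H,b,r,_=SP[n];x,y=PICK[n]
    movep([x,y,ZT],R);command_gripper(2*r+.032,30);log("above")
    if move_l([x,y,b+DZ],feed=.15,until_force=6): log("BUMP");raise SystemExit
    log("down");command_gripper(.0,30);log("grip")
    move_l([x,y,ZT+.015],feed=.15);log("lifted")
def place(n):
    H,b,r,_=SP[n];x,y=PLACE[n];z=b+DZ+.015
    move_l([x,y,ZT],feed=.2);move_l([x,y,z+.012],feed=.12);sleep(.2)
    print("touch",move_l([x,y,z-.004],feed=.012,until_force=2.5));log("set")
    command_gripper(2*r+.03,30);log("open");sleep(.2)
    move_l([x,y,ZT],feed=.15)
def snap(tag):
    for n in("scene","top"):
        p,d=camera(n);np.savez(f"pics/{n}_{tag}.npz",p=p,d=d);cv2.imwrite(f"pics/{n}_{tag}.png",cv2.cvtColor(p,cv2.COLOR_RGB2BGR))
E
python3 - <<'E'
import job
from job import *
for s in(1,-1):
    print(s)
    for n in SP:
        for P,o in((PICK,0),(PLACE,.015)):
            for z in(ZT,SP[n][1]+DZ+o):
                q=inverse_kinematics([*P[n],z],Rot(s));print(n,z,None if q is None else np.round(q,2))
E
```

```text
1
tallest 0.33 [ 0.77  0.44 -0.34  1.43  0.15  1.3   0.33]
tallest 0.122 [ 0.75  0.61 -0.3   1.65  0.22  0.91  0.27]
tallest 0.33 [ 0.51  0.36 -0.49  1.57  0.17  1.26 -0.1 ]
tallest 0.137 [ 0.49  0.54 -0.47  1.78  0.3   0.9  -0.21]
second 0.33 [ 0.29  0.37 -1.2   1.75  0.36  1.27 -1.09]
second 0.099 [ 0.16  0.72 -1.12  2.    0.81  0.96 -1.47]
second 0.33 [ 0.45  0.36 -0.58  1.58  0.2   1.26 -0.24]
second 0.114 [ 0.41  0.57 -0.52  1.8   0.37  0.86 -0.38]
third 0.33 [ 0.6   0.07 -0.59  1.9   0.04  1.18 -0.1 ]
third 0.078 [ 0.42  0.42 -0.47  2.18  0.33  0.61 -0.37]
third 0.33 [ 0.38  0.38 -0.65  1.56  0.24  1.27 -0.39]
third 0.093 [ 0.31  0.62 -0.56  1.8   0.43  0.84 -0.54]
smallest 0.33 [ 0.7   0.12 -0.48  1.86  0.06  1.18  0.11]
smallest 0.058 [ 0.57  0.47 -0.4   2.14  0.32  0.59 -0.14]
smallest 0.33 [ 0.3   0.42 -0.71  1.53  0.28  1.29 -0.53]
smallest 0.07300000000000001 [ 0.18  0.66 -0.54  1.79  0.44  0.82 -0.67]
-1
tallest 0.33 [ 0.34  0.42  0.29  1.46 -0.12  1.28 -2.59]
tallest 0.122 [ 0.31  0.61  0.33  1.68 -0.24  0.9  -2.49]
tallest 0.33 [-0.62  0.49  1.12  1.63 -0.45  1.31 -2.65]
tallest 0.137 [-0.58  0.77  1.11  1.84 -0.79  1.06 -2.38]
second 0.33 [ 0.27  0.36 -1.17  1.75  0.35  1.26  2.07]
second 0.099 [ 0.19  0.76 -1.18  1.99  0.85  1.    1.64]
second 0.33 [ 0.81  0.56 -1.17  1.56  0.52  1.38  2.64]
second 0.114 [-0.7   0.8   1.11  1.87 -0.84  1.03 -2.46]
third 0.33 None
third 0.078 [-0.79  0.64  1.11  2.25 -0.86  0.78 -2.31]
third 0.33 [ 0.68  0.56 -1.17  1.55  0.53  1.38  2.52]
third 0.093 [ 0.67  0.9  -1.18  1.79  0.93  1.14  2.22]
smallest 0.33 None
smallest 0.058 [-0.54  0.74  1.11  2.2  -0.96  0.83 -2.03]
smallest 0.33 [ 0.55  0.59 -1.18  1.52  0.55  1.4   2.39]
smallest 0.07300000000000001 [ 0.54  0.95 -1.19  1.77  0.98  1.15  2.08]
```

```bash
sed -i 's/^R=Rot(-1)/R=Rot(1)/' job.py && python3 - <<'E'
from job import *
pick("tallest");snap("lift")
E
```

```text
above 1.66 [ 0.5546 -0.3815  0.3297] [-0.6  0.9  0. ] 0.0758
down 3.19 [ 0.556  -0.3807  0.1231] [ 1.1  0.8 -0.3] 0.0761
grip 3.59 [ 0.5555 -0.3807  0.1228] [-1.7  0.   4.5] 0.0428
lifted 5.22 [ 0.555  -0.3802  0.3438] [ 0.5  0.5 -1.3] 0.0425
```

View pics/scene_lift.png

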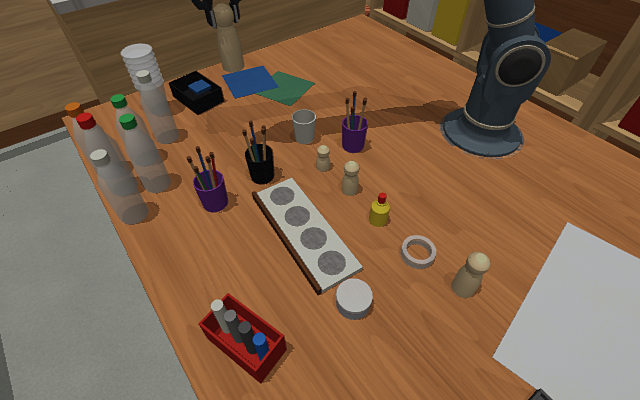

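The tallest doll is held upright at about (230,40), and nothing else has moved. I place it now, stopping if the contact height looks wrong.

```bash
python3 - <<'E'
import re
s=open("job.py").read()
s=s.replace('''until_force=2.5));log("set")''','''until_force=4));log("set")
    if sense()["position"][2]>z+.004: print("EARLY");raise SystemExit''')
open("job.py","w").write(s)
E
python3 - <<'E'
from job import *
place("tallest");log("clear");pick("second")
snap("p1")
a=cv2.imread("pics/scene_p1.png");cv2.imwrite("pics/p1c.png",cv2.resize(a[100:320,180:520],None,fx=2.3,fy=2.3))
E
```

```text
touch True
set 9.53 [ 0.5998 -0.1288  0.1378] [-0.7 -0.1  5. ] 0.0428
open 9.93 [ 0.5986 -0.1288  0.1363] [-0.5 -0.6  0.2] 0.0741
clear 11.57 [ 0.5994 -0.1288  0.3289] [-0.8  0.  -0.6] 0.0741
above 13.42 [0.4391 0.283  0.3299] [ 0.6 -0.4  0.5] 0.072
down 15.11 [0.4389 0.2841 0.0998] [0.2 0.2 0. ] 0.072
grip 15.51 [0.4387 0.284  0.0996] [-0.6 -0.2  5.5] 0.0384
lifted 17.3 [0.4382 0.2834 0.3442] [ 0.2 -0.1 -1.3] 0.039
```

View pics/p1c.png

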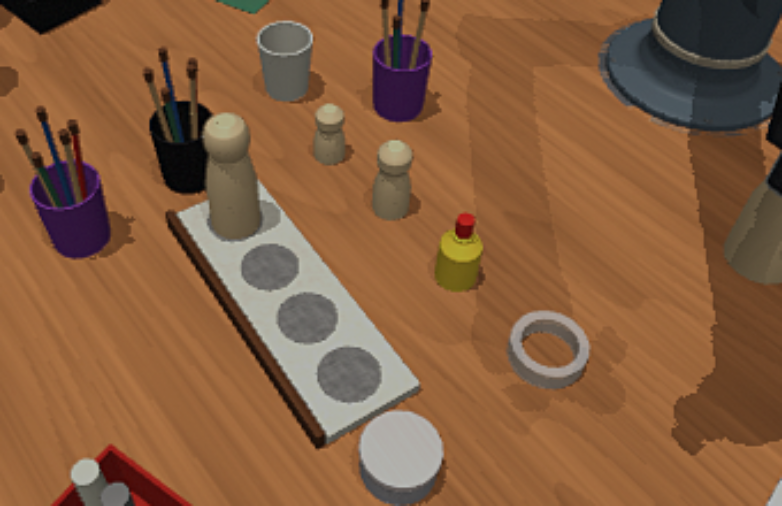

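The tallest doll stands upright at crop (235,220), against the round's centre at (234,220), so it is well centred. I compute that from the same camera and carry on with the other three.

```bash
cat >> job.py <<'E'
FS=dict(zip(SP,[(.5991,-.1272),(.6053,-.0555),(.6116,.0158),(.6178,.0877)]))  # rounds as seen by "scene"
def check(n,tag):
    H,b,r,rb=SP[n];Q=cloud("scene",np.load(f"pics/scene_{tag}.npz")["d"]).reshape(-1,3)
    Q=Q[np.hypot(*(Q[:,:2]-FS[n]).T)<.04]
    lo=Q[(Q[:,2]>.019)&(Q[:,2]<.035)][:,:2];hi=Q[abs(Q[:,2]-b-.015)<.008][:,:2]
    print(n,"base off mm",np.round((circ(lo,rb)-FS[n])*1e3,1),"head off",np.round((circ(hi,r)-FS[n])*1e3,1),"top",np.nanmax(Q[:,2]).round(4))
E
python3 - <<'E'
from job import *
check("tallest","p1")
place("second");pick("third");snap("p2");check("second","p2");check("tallest","p2")
E
```

```text
tallest base off mm [-1.1 -0.2] head off [-1.4 -0.6] top 0.1555
touch True
set 22.42 [ 0.6061 -0.0569  0.1146] [-0.5  0.4  4.9] 0.0386
open 22.82 [ 0.6051 -0.0572  0.1133] [ 0.4  0.3 -0.3] 0.0703
above 25.51 [ 0.4503 -0.0565  0.3298] [0.2 0.5 0.4] 0.0679
down 27.34 [ 0.4498 -0.0566  0.0786] [-0.1 -0.2  0.5] 0.0679
grip 27.74 [ 0.4495 -0.0566  0.0785] [-1.7  0.5  5.9] 0.0349
lifted 29.68 [ 0.4489 -0.0566  0.3443] [ 0.7  0.1 -1.2] 0.0344
second base off mm [-1.2 -0.8] head off [-1.3 -1.2] top 0.1322
tallest base off mm [-1.4 -0.2] head off [-1.5 -0.6] top 0.1559
```

```bash
python3 - <<'E'
from job import *
place("third");pick("smallest");place("smallest")
movep([.45,-.45,.33],R);sleep(.3);snap("end");log("end")
for n in SP: check(n,"end")
A=cloud("scene",np.load("pics/scene.npz")["d"]).reshape(-1,3);B=cloud("scene",np.load("pics/scene_end.npz")["d"]).reshape(-1,3)
for k,c in dict(glue=(.462,.057),tape=(.456,.174),cup=(.42,-.297)).items():
    f=lambda Q:np.round(Q[(np.hypot(*(Q[:,:2]-c).T)<.05)&(Q[:,2]>.015)].mean(0),4)
    print(k,f(A),f(B))
a=cv2.imread("pics/scene_end.png");cv2.imwrite("pics/endc.png",cv2.resize(a[80:320,180:520],None,fx=2.3,fy=2.3))
E
```

```text
touch True
set 33.97 [0.6125 0.0148 0.0935] [0.  0.1 5. ] 0.0347
open 34.38 [0.6116 0.0144 0.0923] [0.1 0.6 0.1] 0.0661
above 37.47 [ 0.4535 -0.1596  0.33  ] [-0.5  0.1  0.3] 0.0639
down 39.43 [ 0.453  -0.1609  0.0586] [-0.8  0.5 -0.7] 0.0641
grip 39.83 [ 0.4526 -0.1608  0.0584] [-1.1 -0.6  5.7] 0.0308
lifted 41.9 [ 0.4522 -0.1606  0.3443] [-0.9 -0.1 -0.2] 0.0306
touch True
set 46.86 [0.6189 0.0866 0.0735] [-0.7 -0.1  5.1] 0.0301
open 47.27 [0.6181 0.0861 0.0723] [-0.2  0.5 -0.6] 0.0622
end 51.76 [ 0.4502 -0.4498  0.33  ] [-0.2  0.5 -0.4] 0.0619
tallest base off mm [-1.2 -0.2] head off [-1.3 -0.7] top 0.1559
second base off mm [-1.2 -1. ] head off [-1.5 -1.2] top 0.1325
third base off mm [-0.7  0.2] head off [-1.1 -0.1] top 0.1076
smallest base off mm [-0.6  0.5] head off [-1.  0.] top 0.086
glue [0.4647 0.0625 0.051 ] [0.4646 0.0625 0.0508]
tape [0.4555 0.1769 0.0221] [0.4555 0.177  0.0221]
cup [ 0.4248 -0.2796  0.052 ] [ 0.4247 -0.2795  0.0516]
```

View pics/endc.png

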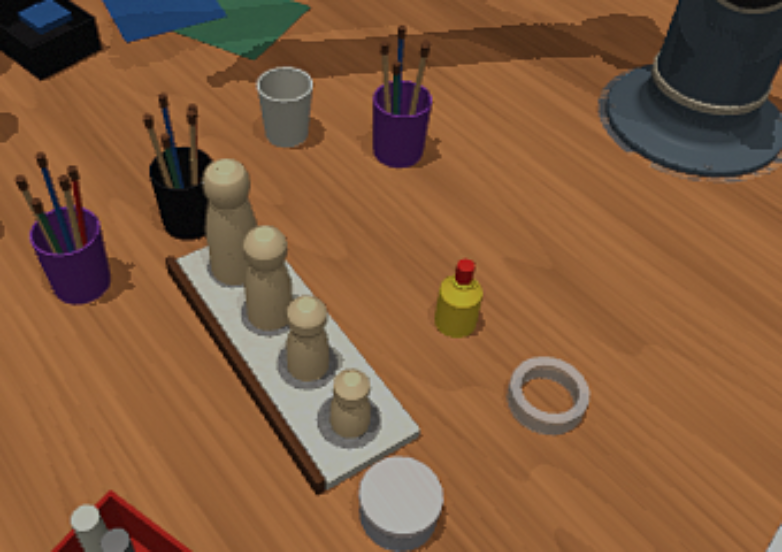

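All four dolls stand upright on their rounds in falling height, with the tallest at (230,225) in the crop beside the black pot and the smallest at (350,405) by the tin. The glue, tape and cup are in place.

```bash
python3 -c "
from rig import *
print(finish_job())"
```

```text
the job is handed in; nothing more can be done
None
```

The four dolls stand upright on the ledge in order of height, with the tallest beside the black brush pot and the smallest at the tin end. The job is handed in, at about 52 s of robot time against the 96 s limit.

- **Placing:** I picked each doll up by its head band and lowered it until the tool felt contact before letting go. None was dropped or tipped.
- **Centring:** The last check, from the scene camera only, put every base within 1.6 mm of its felt round's centre. The heads lined up with the bases to about 0.6 mm.
- **Things to leave alone:** The glue, tape and cup show shifts of 0.1 mm or less in the scene camera.
- **Disagreement:** The two cameras differed by about 2 to 5 mm in absolute position, and the top camera also read about 4 mm high. I averaged them for the picks and placings. I did not redo the final centring check with the top camera.

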